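Point out the marked character on a printing block and hold the sprung pointer there

TASK

On the pointing gauge, leave the telescoping rod home and first draw the carriage along its rail by its black handle or the blue post until the pointer needle is in line with the red mark on the printing block. Then pull the rod out by its blue post against its spring until the needle's tip stands over the red mark, and finish while still holding the post with the tip steady there (do not let go). Leave the loose tools and the bowl where they lie.

Things in the scene. Friction and masses are not known exactly. Their poses are not given: they have to be found in the camera images.
- gauge: pointing gauge fixed to the table: a dark brown wooden board 340 (x) x 280 (y) x 15 mm, origin at the centre of its underside. A dark steel cross rail runs along board y at board x = +120 mm. Nothing on the gauge is higher than 117 mm above the table
- block_top (a point): centre of the top of the light wooden printing block, 190 x 150 mm, clamped on the board at board x = -70 mm, y = 0; its top is 35 mm above the table, brown carved relief 1.5 mm more
- carriage (a joint): travel (m, 0 to 0.11) of the aluminium carriage (46 x 46 mm, top 75 mm above the table) along the cross rail, growing towards the board's +y. A light return spring (at most 2 N) and a 4 N brake: it takes up to about 6 N to draw out, and it stays where it is left. It carries the steel tube and the telescoping rod with it
- carriage_handle (a point): grip point on the black square upright handle on top of the carriage, 100 mm above the table; the handle is 16 x 16 mm with its faces along the board's x and y, and stands from 75 to 117 mm above the table
- rod (a joint): pull-out (m, 0 home to 0.13) of the steel rod (10 mm thick, axis 58 mm above the table, black rings every 20 mm) from its 16 mm tube, growing towards the board's -x. An inner spring pulls it home: 2.5 N at 0 growing by 50 N/m to 9 N; it runs home if let go
- pull_post: blue square upright post on the rod's outer end, 16 x 16 mm with its faces along the board's x and y, top 108 mm above the table; origin on the rod's axis, 58 mm above the table. At home its centre is 20 mm clear of the tube's mouth and 85 mm (board -x) from the carriage handle
- post_grip (a point): grip point in the blue post, on its centre line, 88 mm above the table and 22 mm above the tube's top
- tip (a point): lowest point of the steel pointer needle, which is fixed to the rod 50 mm beyond the blue post (towards the board's -x), 40 mm above the table; it moves with rod and carriage and does not touch the block
- mark: red disc 16 mm across and 3 mm thick lying on the printing block (fixed); origin at its centre underneath, 35 mm above the table; its axes are parallel to the board's
- chisel_near: wood-handled chisel (145 mm long, handle 18 mm thick) lying on the gauge board beside the printing block; origin under the joint of handle and blade; to be left alone
- tape_roll: small yellow ring of tape, 48 mm across, 22 mm high, lying flat on the gauge board; origin at the centre of its underside; to be left alone
- stone: grey honing stone, 70 x 24 x 14 mm, on the gauge board; origin at the centre of its underside; to be left alone
- chisel_side: wood-handled chisel like the other, on the table to the right of the gauge; to be left alone
- ink_bowl: blue bowl, 90 mm across, 40 mm high, on the right; to be left alone
- dust_brush: hand brush lying on the table on the left; to be left alone

How it is judged:
By the outcome, as a careful person would: the job done as asked, in the order asked, and still so for the second after the job is handed in, while the arm keeps its last pose, push and grip.
It also fails if it takes over 53 s, if anything falls off the work surface, if the arm or the gripper's body presses on something with over 40 N, if the wrist force passes 120 N, or if a joint passes its speed limit or range.

ROBOT

A 6-joint arm with a two-finger parallel gripper is mounted at the origin on the work surface. World frame = base frame: x ahead of the robot, y to its left, z up, the work surface at z = 0. Lengths are in m, angles in rad, forces in N, time in s.
With the tool pointing down it reaches from about 0.275 to 0.975 m from the base axis. Payload 8.4 kg.
Tool frame: the origin (TCP) lies midway between the tips of the shut fingers; the grasp point (between the pads) lies 19 mm behind it; z points along the fingers, y is the line along which they close (so a half turn about z gives the same grasp; the last joint's range is limited). The gripper opens to 92 mm and grips with 3 to 60 N. Pads are 20 mm wide; open, the fingers measure 128 mm over their backs; the gripper's body (75 mm by 189 mm) begins 69 mm behind the grasp point.
Start: joints at [-1.251, 0.353, 1.633, -0, 1.155, -0.002], TCP at [0.198, -0.593, 0.215] pointing down, gripper open.
Joint ranges: [-2.63, 2.63], [-0.92, 2.1], [0.06, 2.66], [-1.3, 4.44], [0, 2.69], [-3.02, 3.02]. Speed limits (rad/s): [2.22, 2.22, 2.79, 3.14, 3.14, 3.14].

INTERFACE

Orientations are given as a unit quaternion [w, x, y, z].
In Python, from workcell import bot gives the robot as it stands.
- The arm moves only by the shell command python3 nudge.py 'ROWS' [OPENING] [FORCE]. ROWS is rows parted by semicolons, their numbers by spaces, 1 to 12 of them, each of 6 numbers: dx, dy, dz in m, then a rotation vector rx, ry, rz in rad; each row is the pose to reach, as a shift and turn from the pose commanded when the command began, along the tool's axes at that moment; what a row does not reach only later rows make up. A row lasts 1/12 s, in which the tool goes at most 0.0417 m and 0.125 rad, less where a joint would pass 70% of its speed; a pose out of reach is approached as far as the arm can. OPENING is the finger opening in m, set as the command begins (- or left out keeps the last). The fingers move at their own pace and stop on an object; FORCE is the grip in N (left out, the last holds). Time passes only in rows, so rows that do not move let the fingers close. It prints the time, the measured TCP pose, the force, the opening and the grip force at its end.
- bot.sense(): the state, without advancing time (a new reading comes with each control period).
- bot.read_camera(name): name is "scene" or "top" or "wrist"; returns a dict with "image" (384x512x3 uint8, red, green, blue), "fx", "fy", "cx", "cy" (pixels), "extrinsics" (4x4, takes a point from camera to world coordinates); the wrist camera has in their place "hand_eye" (4x4, takes a point from camera to tool coordinates, whose origin is the TCP and whose axes are the flange's). Camera axes: x right, y down, z forward; pixel columns grow to the right and rows downward; lengths in m; the calibration is good to about 2 mm. A picture is of the moment at which its call begins: read the wrist's pose just before it. There is no depth.
- bot.job_done(): hands the job in; it is judged then, once.
The state is a dict: "time_s": time; "qpos": joint angles; "qvel": joint speeds; "tau": joint torques, N m; "eef_pos": TCP position; "tool_rot": TCP orientation; "force": force on the tool from outside, world axes, zero at the start; "wrist_torque": the same for the moment, N m; "finger_gap": finger opening in m; "grip_force": force on a finger pad.
Only numpy, scipy, OpenCV 4.12 (cv2) and the standard library are available. Lean on these libraries where they do the work, as an engineer would, in place of code of your own. Each camera call takes 0.05 s, during which the arm holds its last target. There are 200 camera calls.

## Working session

There is one attempt and no reset: what is moved stays moved. The work goes in short steps, Python scripts to look and compute and a shell command to move; the robot and the scene stay as the last step left them, time stands still between calls to the robot, and variables do not carry over. Pictures are saved under pics/ and viewed, at most 10 in all, crops included, and the job is handed in when it is done.

```bash
ls; mkdir -p pics
python3 - <<'E'
from workcell import bot
import cv2
for n in("scene","top"):
    r=bot.read_camera(n); cv2.imwrite(f"pics/{n}0.png",r["image"][:,:,::-1])
    print(n,r["fx"],r["fy"],r["cx"],r["cy"],r["extrinsics"])
s=bot.sense();print(s)
E
```

```text
nudge.py
pics
workcell.py
scene 420.1812115125405 420.1812115125405 256.37733423693595 187.96803131340033 [[ 0.86385764  0.31323998 -0.39450057  0.97227611]
 [ 0.50331297 -0.56881402  0.65048187 -0.679293  ]
 [-0.02064053 -0.76048098 -0.64903208  0.78005402]
 [ 0.          0.          0.          1.        ]]
top 451.0008751792273 451.0008751792273 259.1030338041456 185.63096872034404 [[-0.00829825 -0.99471333  0.10235488  0.4500877 ]
 [-0.99990665  0.00714307 -0.01164732  0.02074026]
 [ 0.01085462 -0.10244197 -0.99467976  1.2031104 ]
 [ 0.          0.          0.          1.        ]]
{'time_s': 0.1, 'qpos': array([-1.25140502e+00,  3.53573555e-01,  1.63402718e+00,  4.57768833e-05,
        1.15521760e+00, -2.39167020e-03]), 'qvel': array([-0.00164598, -0.00088918, -0.00359842, -0.00032262,  0.00053202,
       -0.00036343]), 'tau': array([ 6.24853760e-05, -5.94904053e+01, -3.34930909e+01,  6.98288181e-02,
        1.84683729e-02, -4.90816637e-05]), 'eef_pos': array([ 0.19754448, -0.59250206,  0.21395605]), 'tool_rot': array([-6.08461763e-04,  9.87086157e-01,  1.60189083e-01, -7.60565651e-05]), 'force': array([ 0.29032663,  0.24841954, -0.36268525]), 'wrist_torque': array([-0.06355159,  0.03924216, -0.03206759]), 'grip_force': 0.0, 'finger_gap': 0.09153331409122584}
```

View pics/scene0.png

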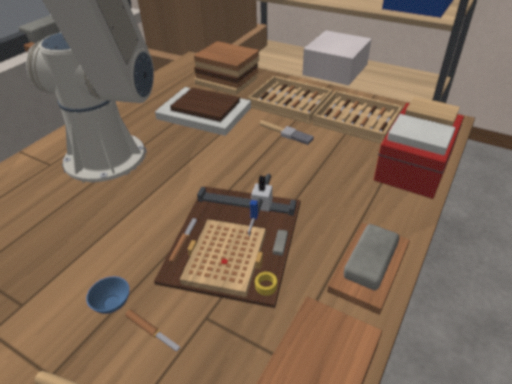

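View pics/top0.png

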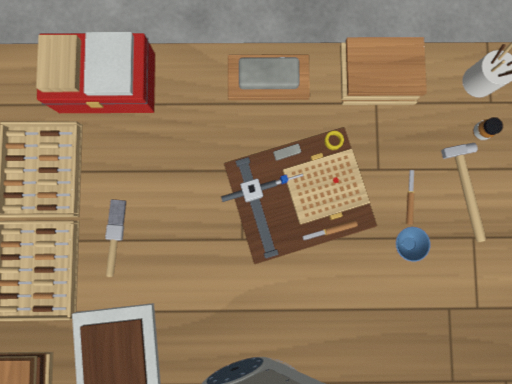

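The scene view shows the gauge with its blue post, carriage and red mark at about (224,262). In the top view the carriage is at (252,190), the post at (284,180) and the mark at (335,180). Board +x points to image left, slightly down. I'll measure these next.

```bash
cat > h.py <<'E'
import numpy as np, cv2
from workcell import bot
from scipy.spatial.transform import Rotation as R
def cam(n):
    s=bot.sense(); r=bot.read_camera(n)
    if "extrinsics" in r: r["T"]=np.array(r["extrinsics"])
    else:
        T=np.eye(4); q=s["tool_rot"]; T[:3,:3]=R.from_quat([q[1],q[2],q[3],q[0]]).as_matrix(); T[:3,3]=s["eef_pos"]
        r["T"]=T@np.array(r["hand_eye"])
    return r
def ray(r,u):
    d=r["T"][:3,:3]@[(u[0]-r["cx"])/r["fx"],(u[1]-r["cy"])/r["fy"],1]
    return r["T"][:3,3],d
def onz(r,u,z):
    o,d=ray(r,u); return o+d*(z-o[2])/d[2]
def tri(r1,u1,r2,u2):
    A=np.zeros((3,3));b=np.zeros(3);P=[]
    for r,u in((r1,u1),(r2,u2)):
        o,d=ray(r,u); d=d/np.linalg.norm(d); M=np.eye(3)-np.outer(d,d); A+=M; b+=M@o
    return np.linalg.solve(A,b)
def blobs(r,col,box,amin=3):
    x0,y0,x1,y1=box; im=r["image"].astype(int); R_,G,B=im[...,0],im[...,1],im[...,2]
    m={"red":(R_>140)&(G<90)&(B<90),"blue":(B>R_+50)&(B>G+30)}[col].astype(np.uint8)
    k=np.zeros_like(m); k[y0:y1,x0:x1]=1; m*=k
    n,l,st,c=cv2.connectedComponentsWithStats(m)
    return [(st[i,4],c[i].round(1),st[i,:4]) for i in range(1,n) if st[i,4]>=amin]
E
python3 - <<'E'
from h import *
t=cam("top");s=cam("scene")
for c in("red","blue"):
    print(c,blobs(t,c,(220,120,380,265)),blobs(s,c,(150,170,310,305)))
# board outline in top
im=t["image"].astype(int); m=((im.sum(2)<230)).astype(np.uint8); k=np.zeros_like(m);k[120:270,215:385]=1;m*=k
m=cv2.morphologyEx(m,cv2.MORPH_OPEN,np.ones((5,5),np.uint8))
cs,_=cv2.findContours(m,0,1); c=max(cs,key=cv2.contourArea)
b=cv2.boxPoints(cv2.minAreaRect(cv2.convexHull(c)))
P=np.array([onz(t,u,.015) for u in b]); print(b,P,np.linalg.norm(np.diff(P,axis=0),axis=1),P.mean(0))
im=np.hstack([cv2.resize(t["image"][120:270,215:385],None,fx=4.4,fy=4,interpolation=2)])
cv2.imwrite("pics/c1.png",im[:,:,::-1])
E
```

```text
red [(np.int32(25), array([335.5, 179.9]), array([333, 177,   6,   6], dtype=int32))] [(np.int32(28), array([223.8, 261. ]), array([221, 258,   7,   6], dtype=int32))]
blue [(np.int32(49), array([283.8, 178.9]), array([281, 175,   7,   9], dtype=int32))] [(np.int32(77), array([253.3, 206.7]), array([250, 200,   7,  17], dtype=int32))]
[[256.71768 191.37445]
 [355.84103 160.2214 ]
 [376.2474  225.15082]
 [277.12405 256.30386]] [[ 0.55712184  0.01326377  0.015     ]
 [ 0.6386977  -0.25205865  0.015     ]
 [ 0.46556262 -0.30066006  0.015     ]
 [ 0.38675942 -0.03862664  0.015     ]] [0.27757992 0.17982729 0.27362649] [ 0.5120354 -0.1445204  0.015    ]
```

View pics/c1.png

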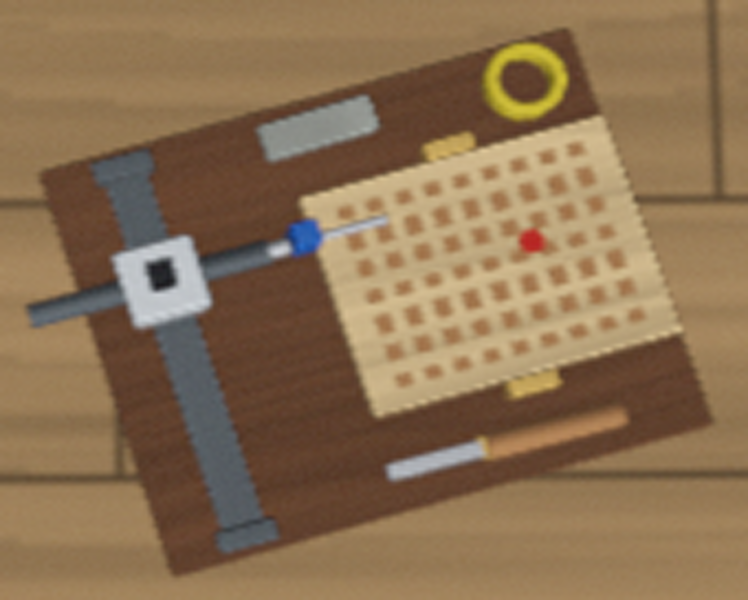

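The crop shows the board's corners at (42,172), (570,30), (712,422) and (175,575), with the block, needle tip at about (385,220) and mark at (532,241). The board angle comes from these corners and the points below.

Run:
```python
from h import *
t=cam("top");s=cam("scene")
f=lambda a:(a[0]/4.4+215-.4,a[1]/4+120-.4)
for z,cs in((.015,[(42,172),(570,30),(712,422),(175,575)]),(.035,[(300,198),(600,115),(682,330),(378,417)])):
    P=np.array([onz(t,f(c),z) for c in cs]); e=np.roll(P,-1,0)-P
    print(P[:,:2].round(4).tolist(),np.linalg.norm(e,axis=1).round(3),np.degrees(np.arctan2(e[:,1],e[:,0])).round(1),P.mean(0).round(4))
mk=tri(t,(335.5,179.9),s,(223.8,261.)); print("mark",mk,onz(t,(335.5,179.9),.038),onz(s,(223.8,261),.038))
print("handle top",onz(t,f((161,273)),.117))
print("post top view",onz(t,(283.8,178.9),.10), onz(t,f((303,236)),.100))
print("tip",onz(t,f((385,220)),.05))
x=s["image"];print("scene post centre",[onz(s,(253.3,206.7),z) for z in (.085,.09)])
cv2.imwrite("pics/s1.png",cv2.resize(x[180:305,150:310],None,fx=4.8,fy=4.8,interpolation=2)[:,:,::-1])
```

```text
[[0.6346, 0.0993], [0.729, -0.2233], [0.4657, -0.3011], [0.3691, 0.0208]] [0.336 0.275 0.336 0.277] [ -73.7 -163.5  106.7   16.5] [ 0.5496 -0.1011  0.015 ]
[[0.6133, -0.0552], [0.6672, -0.2356], [0.5252, -0.28], [0.4702, -0.0991]] [0.188 0.149 0.189 0.15 ] [ -73.4 -162.6  106.9   17.1] [ 0.569  -0.1675  0.035 ]
mark [ 0.58415909 -0.19168133  0.03778803] [ 0.58356098 -0.19208114  0.038     ] [ 0.58485232 -0.19139371  0.038     ]
handle top [0.5565915  0.02721046 0.117     ]
post top view [ 0.5798373 -0.0531769  0.1      ] [ 0.58058744 -0.0523578   0.1       ]
tip [ 0.59655437 -0.10391999  0.05      ]
scene post centre [array([ 0.57846093, -0.04668755,  0.085     ]), array([ 0.58129391, -0.05123831,  0.09      ])]
```

```bash
cat >> h.py <<'E'
def rel(p,xang=106.6):
    s=bot.sense();q=s["tool_rot"];T=R.from_quat([q[1],q[2],q[3],q[0]])
    c,n=np.cos(np.radians(xang)),np.sin(np.radians(xang))
    G=R.from_matrix(np.array([[c,n,0],[n,-c,0],[0,0,-1]]).T)
    return T.inv().apply(np.array(p)-s["eef_pos"]).round(4),(T.inv()*G).as_rotvec().round(3)
E
python3 -c "
from h import *
print(rel([.580,-.055,.20])); print(bot.read_camera('wrist')['hand_eye'])"
```

```text
(array([ 0.5329, -0.3892,  0.0145]), array([-0.   , -0.   , -1.539]))
[[-3.77282348e-04 -9.59056699e-01 -2.83213887e-01  7.91551195e-02]
 [ 9.99999865e-01 -4.63318255e-04  2.36803991e-04  3.67341340e-04]
 [-3.58326618e-04 -2.83213759e-01  9.59056744e-01 -1.69122966e-01]
 [ 0.00000000e+00  0.00000000e+00  0.00000000e+00  1.00000000e+00]]
```

```bash
F='0'; python3 nudge.py '.04 -.03 0 0 0 -.12;.08 -.06 0 0 0 -.24;.12 -.09 0 0 0 -.36;.16 -.12 0 0 0 -.48;.2 -.15 0 0 0 -.6;.24 -.18 0 0 0 -.72;.28 -.21 0 0 0 -.84;.32 -.24 0 0 0 -.96;.36 -.27 0 0 0 -1.08;.4 -.3 0 0 0 -1.2;.43 -.32 0 0 0 -1.32;.46 -.34 0 0 0 -1.44' 0.06 40; python3 -c "
from h import *
print(rel([.580,-.055,.20]))"
```

```text
time_s: 1.35
eef_pos: [0.4846, -0.181, 0.2149]
tool_rot: [0.0, 0.634, 0.773, 0.0]
force: [1.0, 0.5, -0.0]
finger_gap: 0.0604
grip_force: 0.0
(array([0.1049, 0.1182, 0.0149]), array([ 0.   ,  0.   , -0.093]))
```

```bash
python3 nudge.py '.025 .03 0 0 0 -.093;.05 .06 .005 0 0 -.093;.08 .09 .01 0 0 -.093;.105 .118 .015 0 0 -.093;.105 .118 .015 0 0 -.093;.105 .118 .015 0 0 -.093'
python3 - <<'E'
from h import *
w=cam("wrist");cv2.imwrite("pics/w1.png",w["image"][:,:,::-1])
print(bot.sense()["eef_pos"]); print(blobs(w,"blue",(0,0,512,384),30),blobs(w,"red",(0,0,512,384),10)); np.save("w1T.npy",w["T"])
E
```

```text
time_s: 1.85
eef_pos: [0.5803, -0.0557, 0.199]
tool_rot: [-0.0, 0.599, 0.801, -0.0]
force: [-0.5, -0.8, -0.2]
finger_gap: 0.06
grip_force: 0.0
[ 0.57957264 -0.05690362  0.19920669]
[(np.int32(334), array([258.4, 191.2]), array([252, 179,  14,  25], dtype=int32))] [(np.int32(95), array([231.2, 273.4]), array([226, 268,  12,  11], dtype=int32))]
```

View pics/w1.png

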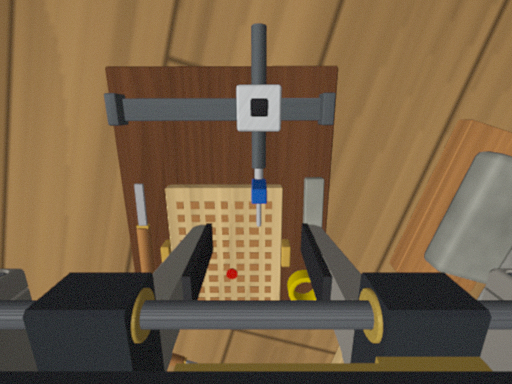

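Wrist view: board lines are upright in the image, so the angle is right. Post is at (258,191), mark at (231,273), handle top at (259,107) and needle end at (259,225).

Run:
```python
from h import *
w=cam("wrist"); x=cv2.imread("pics/w1.png")
print(x[174:208:2,259].tolist())
a=np.radians(106.6);ex=np.array([np.cos(a),np.sin(a)]);ey=np.array([-ex[1],ex[0]])
C=np.array([.549,-.101])
for n,u,z in(("posttop",(258.4,184),.108),("post mid",(258.4,191.2),.1),("handle",(259,107),.117),("mark",(231.2,273.4),.038),("tip",(259,225),.05),("bl",(107,67),.015),("br",(337,67),.015),("kl",(167,186),.035),("kr",(282,185.5),.035)):
    p=onz(w,u,z); print(n,p.round(4),((p[:2]-C)@ex).round(4),((p[:2]-C)@ey).round(4))
```

```text
[[161, 159, 160], [163, 162, 162], [157, 157, 159], [105, 56, 27], [105, 48, 8], [110, 57, 33], [111, 61, 27], [116, 59, 33], [163, 84, 17], [167, 86, 20], [168, 90, 29], [166, 89, 30], [168, 91, 34], [165, 86, 31], [165, 85, 26], [152, 146, 146], [154, 152, 149]]
posttop [ 0.5765 -0.0437  0.108 ] 0.0471 -0.0428
post mid [ 0.5793 -0.0529  0.1   ] 0.0375 -0.0428
handle [0.5566 0.0254 0.117 ] 0.119 -0.0434
mark [ 0.5819 -0.193   0.038 ] -0.0976 -0.0052
tip [ 0.5967 -0.1084  0.05  ] -0.0207 -0.0436
bl [0.3706 0.0205 0.015 ] 0.1674 0.1363
br [0.6325 0.0973 0.015 ] 0.1662 -0.1367
kl [ 0.4722 -0.0963  0.035 ] 0.0264 0.0723
kr [ 0.6112 -0.0548  0.035 ] 0.0266 -0.0728
```

The post is within about 1 mm of the TCP axis, so I descend with the fingers at 60 mm, then close.

```bash
python3 nudge.py '0 0 .035 0 0 0;0 0 .07 0 0 0;0 0 .1 0 0 0;0 0 .12 0 0 0;0 0 .13 0 0 0;0 0 .13 0 0 0;0 0 .13 0 0 0' && python3 nudge.py '0 0 0 0 0 0;0 0 0 0 0 0;0 0 0 0 0 0;0 0 0 0 0 0;0 0 0 0 0 0;0 0 0 0 0 0;0 0 0 0 0 0;0 0 0 0 0 0' 0.01 40
python3 - <<'E'
from h import *
w=cam("wrist");cv2.imwrite("pics/w2.png",w["image"][:,:,::-1])
print(blobs(w,"blue",(0,0,512,384),30),blobs(w,"red",(0,0,512,384),10))
E
```

```text
time_s: 2.53
eef_pos: [0.5798, -0.0583, 0.0702]
tool_rot: [0.0, 0.6, 0.8, 0.0]
force: [0.1, -0.8, -0.0]
finger_gap: 0.0602
grip_force: 0.0
time_s: 3.2
eef_pos: [0.5807, -0.0572, 0.0699]
tool_rot: [0.001, 0.6, 0.8, 0.001]
force: [4.0, 2.4, -0.4]
finger_gap: 0.0157
grip_force: 40.0
[(np.int32(1493), array([256.1, 247. ]), array([242, 218,  30,  56], dtype=int32))] []
```

View pics/w2.png

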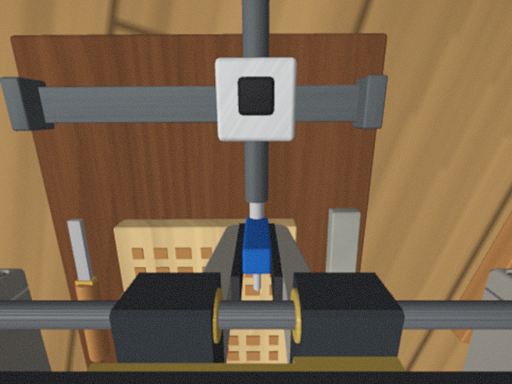

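Gripped: gap is 15.7 mm, post in the pads at (256,247), rod home. Now I draw the carriage about 36 mm along board +y (tool -y).

```bash
python3 nudge.py '0 -.004 0 0 0 0;0 -.008 0 0 0 0;0 -.012 0 0 0 0;0 -.016 0 0 0 0;0 -.02 0 0 0 0;0 -.024 0 0 0 0;0 -.028 0 0 0 0;0 -.031 0 0 0 0;0 -.034 0 0 0 0;0 -.036 0 0 0 0;0 -.036 0 0 0 0;0 -.036 0 0 0 0'
python3 - <<'E'
from h import *
t=cam("top");s=cam("scene")
print(bot.sense()["eef_pos"],blobs(t,"red",(220,120,380,265)),blobs(s,"red",(150,170,310,305)),blobs(s,"blue",(150,170,310,305)))
a=cv2.resize(t["image"][140:240,230:360],None,fx=3,fy=3,interpolation=2);b=cv2.resize(s["image"][190:290,180:310],None,fx=5,fy=5,interpolation=2)
b=b[:300*5//3]; o=np.zeros((500,800,3),np.uint8); o[:300,:390]=a; o[:,390:]=b[:, :410]
cv2.imwrite("pics/d1.png",o[:,:,::-1])
E
```

```text
time_s: 4.25
eef_pos: [0.545, -0.0678, 0.0698]
tool_rot: [0.0, 0.6, 0.8, -0.0]
force: [1.4, 0.4, 6.0]
finger_gap: 0.0155
grip_force: 40.0
[ 0.54494195 -0.06780594  0.06979109] [] [(np.int32(28), array([223.8, 261. ]), array([221, 258,   7,   6], dtype=int32))] [(np.int32(59), array([236.5, 204.4]), array([234, 198,   6,  16], dtype=int32))]
```

View pics/d1.png

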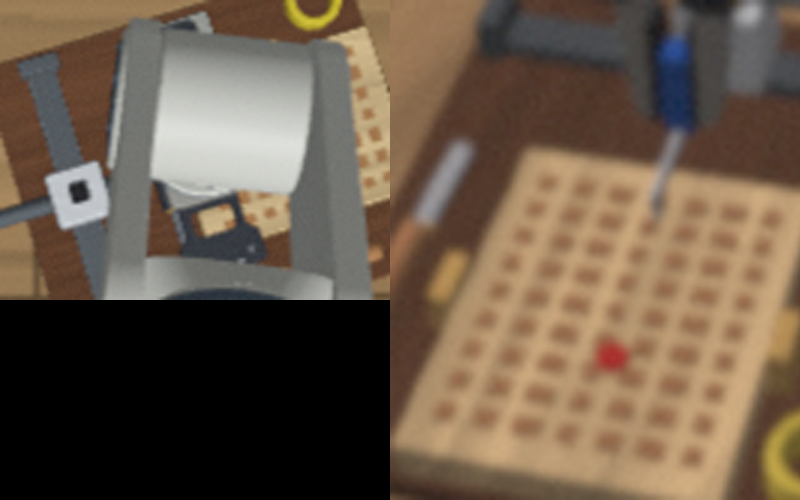

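The scene crop shows the tip at about (657,212) and the mark at (612,356). The arm hides the mark in the top view, but the handle is visible there at (79,191). I'll compute the remaining lateral offset.

Run:
```python
from h import *
t=cam("top");s=cam("scene")
tp=(267/5+180-.4,212/5+190-.4)
hp=onz(t,(79/3+230-.33,191/3+140-.33),.117); hp0=onz(t,(161/4.4+215-.4,273/4+119.6),.117)
M=onz(s,(223.8,261),.038);Mt=np.array([.58356,-.19208,.038])
g=s["image"][190:240,215:260].astype(int)
post=bot.sense()["eef_pos"]
for ang in(106.3,106.6,106.9):
    a=np.radians(ang);ex=np.array([np.cos(a),np.sin(a)]);ey=np.array([-ex[1],ex[0]])
    T=onz(s,tp,.041)
    print(ang,"scene tip-mark",((T-M)[:2]@ex).round(4),((T-M)[:2]@ey).round(4)," top handle-mark",((hp-Mt)[:2]@ex).round(4),((hp-Mt)[:2]@ey).round(4)," TCP-mark(tri)",((post-[.5842,-.1917,0])[:2]@ey).round(4),"handle travel",((hp-hp0)[:2]@ey).round(4))
# needle centreline per row
for v in range(215,236):
    r=s["image"][v,226:246].astype(int); print(v,(r.min(1)).tolist())
```

```text
106.3 scene tip-mark 0.0886 0.0041  top handle-mark 0.2177 0.0036  TCP-mark(tri) 0.0029 handle travel 0.0393
106.6 scene tip-mark 0.0886 0.0036  top handle-mark 0.2177 0.0025  TCP-mark(tri) 0.0022 handle travel 0.0393
106.9 scene tip-mark 0.0886 0.0032  top handle-mark 0.2177 0.0013  TCP-mark(tri) 0.0015 handle travel 0.0393
215 [44, 44, 44, 47, 43, 43, 42, 45, 53, 60, 67, 71, 59, 50, 45, 52, 55, 57, 52, 51]
216 [45, 41, 38, 45, 43, 44, 45, 48, 52, 75, 95, 102, 84, 64, 56, 53, 51, 51, 43, 44]
217 [45, 44, 48, 45, 44, 43, 40, 45, 57, 85, 116, 119, 96, 70, 58, 51, 48, 45, 48, 46]
218 [42, 43, 48, 44, 45, 43, 46, 47, 67, 99, 124, 115, 87, 62, 51, 48, 45, 46, 45, 45]
219 [44, 44, 43, 46, 43, 48, 46, 49, 74, 106, 123, 108, 77, 55, 51, 44, 44, 44, 44, 44]
220 [47, 46, 48, 44, 45, 40, 48, 61, 89, 115, 117, 95, 63, 52, 42, 47, 42, 43, 44, 45]
221 [63, 61, 54, 53, 52, 48, 54, 72, 102, 119, 112, 81, 55, 48, 48, 40, 44, 44, 43, 45]
222 [88, 84, 76, 73, 72, 68, 73, 92, 118, 125, 102, 73, 55, 48, 46, 48, 45, 43, 46, 47]
223 [108, 108, 103, 100, 97, 93, 98, 117, 133, 123, 98, 77, 62, 63, 55, 53, 5
[... 511 characters left out ...]
 117, 116]
229 [81, 83, 95, 112, 123, 127, 120, 106, 95, 98, 109, 114, 113, 106, 99, 101, 104, 109, 118, 117]
230 [92, 95, 104, 119, 120, 120, 109, 95, 92, 98, 112, 115, 107, 96, 86, 83, 94, 102, 111, 115]
231 [106, 107, 115, 123, 123, 112, 105, 96, 93, 101, 110, 112, 101, 87, 80, 77, 81, 98, 107, 112]
232 [103, 112, 118, 121, 121, 116, 109, 101, 100, 107, 112, 111, 102, 89, 84, 82, 85, 97, 109, 108]
233 [98, 111, 123, 121, 114, 106, 102, 100, 105, 111, 112, 107, 103, 99, 95, 96, 102, 107, 111, 108]
234 [97, 111, 121, 114, 100, 92, 90, 96, 108, 114, 110, 106, 99, 98, 100, 104, 110, 113, 113, 109]
235 [103, 120, 123, 112, 92, 81, 84, 90, 107, 113, 105, 94, 87, 90, 92, 100, 111, 114, 113, 107]
```

Run:
```python
from h import *
s=cam("scene");M=onz(s,(223.8,261),.038)
a=np.radians(106.55);ex=np.array([np.cos(a),np.sin(a)]);ey=np.array([-ex[1],ex[0]])
for u in((231.2,229.5),(231.5,228.5),(232,229.5),(233,232)):
  for z in (.041,.044):
    T=onz(s,u,z); print(u,z,((T-M)[:2]@ex).round(4),((T-M)[:2]@ey).round(4))
S=[bot.sense()["eef_pos"]]; print(S, M)
```

```text
(231.2, 229.5) 0.041 0.0957 0.0103
(231.2, 229.5) 0.044 0.0929 0.0093
(231.5, 228.5) 0.041 0.099 0.0105
(231.5, 228.5) 0.044 0.0963 0.0095
(232, 229.5) 0.041 0.0961 0.0084
(232, 229.5) 0.044 0.0933 0.0074
(233, 232) 0.041 0.0886 0.0037
(233, 232) 0.044 0.0859 0.0027
[array([ 0.54501122, -0.0678119 ,  0.06981597])] [ 0.58485232 -0.19139371  0.038     ]
```

Run:
```python
from h import *
s=cam("scene");M=np.array([.5845,-.1916,.038])
a=np.radians(106.55);ex=np.array([np.cos(a),np.sin(a),0]);ey=np.array([-ex[1],ex[0],0])
def pj(p):
    T=np.linalg.inv(s["T"]);q=T[:3,:3]@p+T[:3,3];return (round(s["fx"]*q[0]/q[2]+s["cx"],1),round(s["fy"]*q[1]/q[2]+s["cy"],1))
for e in(0,.003,.006):
    print(e,[pj(np.r_[(M+ex*dx+ey*e)[:2],z]) for dx,z in((.082,.04),(.082,.058),(.132,.058),(.132,.108))])
cv2.imwrite("pics/d2.png",cv2.resize(s["image"][190:265,205:265],None,fx=8,fy=8,interpolation=0)[:,:,::-1])
```

```text
0 [(np.float64(233.6), np.float64(234.5)), (np.float64(233.2), np.float64(229.3)), (np.float64(238.8), np.float64(214.9)), (np.float64(237.8), np.float64(199.9))]
0.003 [(np.float64(232.4), np.float64(234.3)), (np.float64(231.9), np.float64(229.1)), (np.float64(237.6), np.float64(214.7)), (np.float64(236.6), np.float64(199.7))]
0.006 [(np.float64(231.2), np.float64(234.1)), (np.float64(230.7), np.float64(228.9)), (np.float64(236.4), np.float64(214.6)), (np.float64(235.4), np.float64(199.5))]
```

View pics/d2.png

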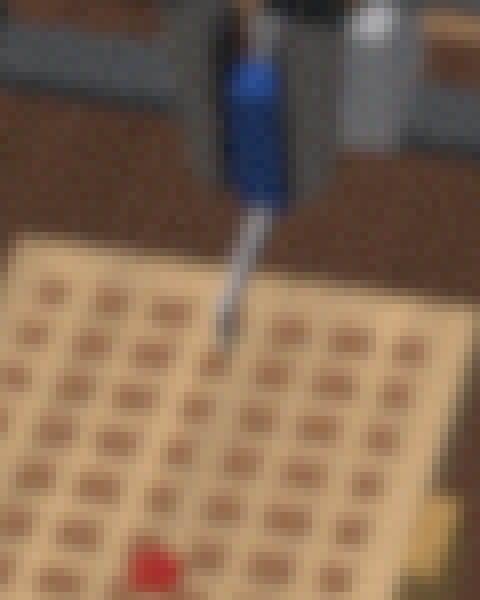

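This clears it up: the needle runs level, then bends down to a tip at about (232.3,233.5). That puts it about 2.7 mm too far in board +y, and all three measurements agree. I'll move back 2.7 mm, then pull the rod.

```bash
python3 nudge.py '0 .001 0 0 0 0;0 .002 0 0 0 0;0 .0027 0 0 0 0;0 .0027 0 0 0 0;0 .0027 0 0 0 0;0 .0027 0 0 0 0'
python3 - <<'E'
from h import *
t=cam("top");s=cam("scene")
a=np.radians(106.55);ex=np.array([np.cos(a),np.sin(a)]);ey=np.array([-ex[1],ex[0]])
p=bot.sense()["eef_pos"]; print(((p-[.5842,-.1917,0])[:2]@np.c_[ex,ey]).round(4), blobs(s,"blue",(150,170,310,305)))
print(s["image"][226:237,226:242].min(2))
g=t["image"][190:216,244:270].max(2); m=(g<60).astype(np.uint8);n,l,st,c=cv2.connectedComponentsWithStats(m);print(st[1:,4],c[1:]+[244,190])
E
```

```text
time_s: 5.05
eef_pos: [0.5467, -0.0673, 0.0698]
tool_rot: [-0.001, 0.6, 0.8, -0.001]
force: [-2.1, -2.7, 10.2]
finger_gap: 0.0155
grip_force: 40.0
[0.1299 0.0004] [(np.int32(65), array([237.1, 204.6]), array([234, 198,   6,  17], dtype=int32))]
[[115 116 118 120 123 128 133 141 140 123 111 115 117 117 111 110]
 [100 101 107 113 122 128 133 142 134 114 111 117 118 116 113 112]
 [ 81  87  95 110 122 125 131 135 121 110 110 117 120 114 109 109]
 [ 79  84  97 112 123 119 117 115 107 101 112 116 112 105 102 101]
 [ 91  95 106 117 123 114 104  99  96 100 110 116 108  92  89  87]
 [105 109 115 122 119 114 102  97  93 100 112 111 102  87  80  75]
 [104 111 120 124 118 111 105  99 100 105 113 110 101  90  82  82]
 [ 97 109 120 120 113 104  99 102 104 111 113 106 102  96  93  96]
 [ 97 110 119 116  98  90  88  95 106 111 110 103 100  96  99 106]
 [105 118 120 111  93  81  83  94 106 112 108  99  90  88  93 102]
 [115 119 120 111  92  84  87 100 110 110 102  88  78  79  84  99]]
[22  2] [[255.86363636 202.81818182]
 [244.5        205.        ]]
```

```bash
python3 nudge.py '0 .0008 0 0 0 0;0 .0008 0 0 0 0;0 .0008 0 0 0 0' >/dev/null; python3 nudge.py '-.005 0 0 0 0 0;-.011 0 0 0 0 0;-.018 0 0 0 0 0;-.025 0 0 0 0 0;-.032 0 0 0 0 0;-.039 0 0 0 0 0;-.046 0 0 0 0 0;-.053 0 0 0 0 0;-.06 0 0 0 0 0;-.066 0 0 0 0 0;-.07 0 0 0 0 0;-.07 0 0 0 0 0'
python3 - <<'E'
from h import *
s=cam("scene")
a=np.radians(106.55);ex=np.array([np.cos(a),np.sin(a)]);ey=np.array([-ex[1],ex[0]])
p=bot.sense()["eef_pos"]; print(((p-[.5842,-.1917,0])[:2]@np.c_[ex,ey]).round(4),blobs(s,"blue",(150,170,310,305)),blobs(s,"red",(150,170,310,305)))
cv2.imwrite("pics/e1.png",cv2.resize(s["image"][215:275,195:255],None,fx=9,fy=9,interpolation=0)[:,:,::-1])
E
```

```text
time_s: 6.4
eef_pos: [0.5671, -0.1334, 0.0695]
tool_rot: [-0.001, 0.6, 0.8, -0.0]
force: [-1.1, 5.3, 8.0]
finger_gap: 0.0158
grip_force: 40.0
[ 0.061  -0.0002] [(np.int32(60), array([229.1, 224.2]), array([226, 218,   6,  16], dtype=int32))] [(np.int32(30), array([223.9, 260.9]), array([221, 258,   7,   6], dtype=int32))]
```

View pics/e1.png

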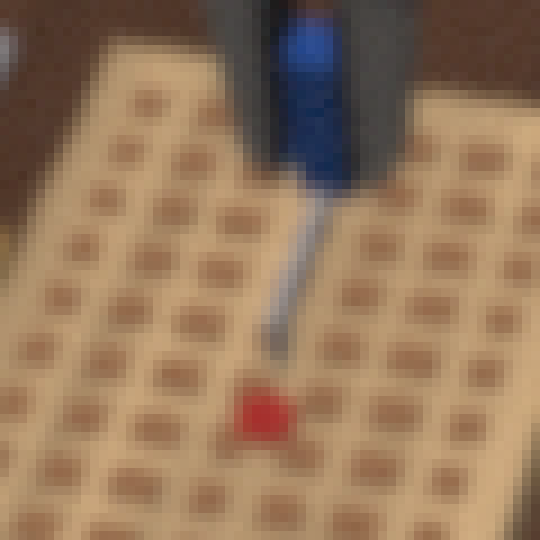

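The scene crop shows the tip at about (278,357), which is pixel (225.4,254.2). The mark is at (223.9,260.9).

Run:
```python
from h import *
s=cam("scene")
a=np.radians(106.55);ex=np.array([np.cos(a),np.sin(a)]);ey=np.array([-ex[1],ex[0]])
M=onz(s,(223.9,260.9),.0375)
for u in((225.4,253.7),(225.4,254.7),(225,254.2),(225.9,254.2)):
    print(u,((onz(s,u,.0405)-M)[:2]@np.c_[ex,ey]).round(4))
```

```text
(225.4, 253.7) [0.0187 0.0019]
(225.4, 254.7) [0.0158 0.001 ]
(225, 254.2) [0.0171 0.0024]
(225.9, 254.2) [0.0175 0.0004]
```

```bash
python3 nudge.py '-.004 .001 0 0 0 0;-.008 .001 0 0 0 0;-.012 .001 0 0 0 0;-.012 .001 0 0 0 0;-.012 .001 0 0 0 0;-.012 .001 0 0 0 0;-.012 .001 0 0 0 0'
python3 - <<'E'
from h import *
s=cam("scene");w=cam("wrist")
a=np.radians(106.55);ex=np.array([np.cos(a),np.sin(a)]);ey=np.array([-ex[1],ex[0]])
p=bot.sense()["eef_pos"]; print(((p-[.5842,-.1917,0])[:2]@np.c_[ex,ey]).round(4),blobs(s,"blue",(150,170,310,305)),blobs(s,"red",(150,170,310,305)),blobs(w,"red",(0,0,512,384),10))
A=cv2.resize(s["image"][235:275,205:245],None,fx=12,fy=12,interpolation=0)
cv2.imwrite("pics/e2.png",A[:,:,::-1])
E
```

```text
time_s: 7.08
eef_pos: [0.5706, -0.1439, 0.0694]
tool_rot: [-0.002, 0.6, 0.8, -0.0]
force: [-2.7, 6.0, 9.0]
finger_gap: 0.0157
grip_force: 40.0
[ 0.0497 -0.0006] [(np.int32(63), array([228. , 227.7]), array([225, 221,   6,  17], dtype=int32))] [(np.int32(28), array([224., 261.]), array([221, 258,   7,   6], dtype=int32))] [(np.int32(35), array([250.1, 278. ]), array([247, 275,   6,   8], dtype=int32)), (np.int32(28), array([262.8, 277.4]), array([261, 275,   5,   7], dtype=int32))]
```

View pics/e2.png

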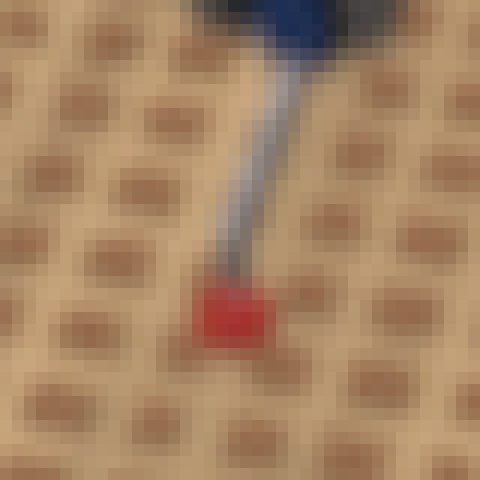

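The wrist view splits the red disc evenly (columns 247–252 and 261–265, needle between them), so it is laterally aligned. In the scene crop the tip at about (234,280) sits at the far edge of the disc, so a few mm of pull remain.

```bash
python3 nudge.py '-.002 0 0 0 0 0;-.004 0 0 0 0 0;-.004 0 0 0 0 0;-.004 0 0 0 0 0;-.004 0 0 0 0 0;-.004 0 0 0 0 0'
python3 - <<'E'
from h import *
s=cam("scene");w=cam("wrist")
a=np.radians(106.55);ex=np.array([np.cos(a),np.sin(a)]);ey=np.array([-ex[1],ex[0]])
p=bot.sense()["eef_pos"]; print(((p-[.5842,-.1917,0])[:2]@np.c_[ex,ey]).round(4),blobs(s,"blue",(150,170,310,305)),blobs(w,"red",(0,0,512,384),10))
im=s["image"].astype(int)
print("R-G rows250-266 cols218-231");print((im[...,0]-im[...,1])[250:267,218:232])
print("G");print(im[250:267,218:232,1])
cv2.imwrite("pics/e3w.png",cv2.resize(w["image"][230:300,215:300],None,fx=8,fy=8,interpolation=0)[:,:,::-1]); cv2.imwrite("pics/e3s.png",s["image"][:,:,::-1])
E
```

```text
time_s: 7.68
eef_pos: [0.5717, -0.1477, 0.0694]
tool_rot: [-0.002, 0.6, 0.8, -0.0]
force: [-3.2, 5.5, 9.9]
finger_gap: 0.0157
grip_force: 40.0
[ 0.0457 -0.0005] [(np.int32(65), array([227.4, 228.7]), array([224, 222,   7,  17], dtype=int32))] [(np.int32(14), array([250.6, 276.1]), array([248, 275,   5,   4], dtype=int32))]
R-G rows250-266 cols218-231
[[ 41  38  36  35  34  32  22  10  11  20  26  30  31  31]
 [ 40  37  34  35  33  29  19   9  14  24  29  31  32  33]
 [ 35  34  34  33  33  25  13   8  17  27  29  32  34  37]
 [ 33  33  34  32  29  19  12   9  18  28  29  31  34  38]
 [ 33  33  34  32  25  16  11  15  22  28  30  33  32  35]
 [ 35  35  34  34  24  12   8  18  26  30  31  31  32  31]
 [ 34  34  34  35  25  14  10  20  28  31  31  32  32  32]
 [ 35  34  37  37  31  18  12  25  32  34  33  36  37  36]
 [ 33  35  39  45  45  27  24  38  44  41  37  39  42  40]
 [ 33  32  40  58  66  51  45  65  68  54  44  42  42  41]
 [ 32  36  46  70  89  79  73  87  91  71  47  38  38  38]
 [ 33  37  49  78 100 101  99 105 101  73  44  34  34  33]
 [ 36  39  52  77 101 105 108 106  92  
[... 562 characters left out ...]
0 160 157 152 139 122 121 135 146 151 148 137 132]
 [152 160 156 143 132 119 112 122 139 146 150 144 141 141]
 [152 158 146 127 109 100  98 117 136 143 145 133 130 134]
 [155 154 139 113  95  88  91 103 123 135 135 120 111 117]
 [157 155 134 103  80  77  77  80  95 117 118 109 104 108]
 [160 151 127  94  66  64  66  64  68  90 106 109 105 110]
 [154 143 122  89  63  58  56  54  59  84 110 124 123 124]
 [140 129 110  86  60  55  50  51  66  93 123 136 139 141]
 [134 118 103  92  80  73  69  68  79  98 119 130 137 147]
 [128 114 104 106 105 103 104  99  96 100 109 116 127 143]
 [133 121 115 122 130 134 129 116 107 103 104 107 122 139]
 [141 132 131 136 143 147 144 134 118 111 110 111 123 142]]
```

View pics/e3w.png

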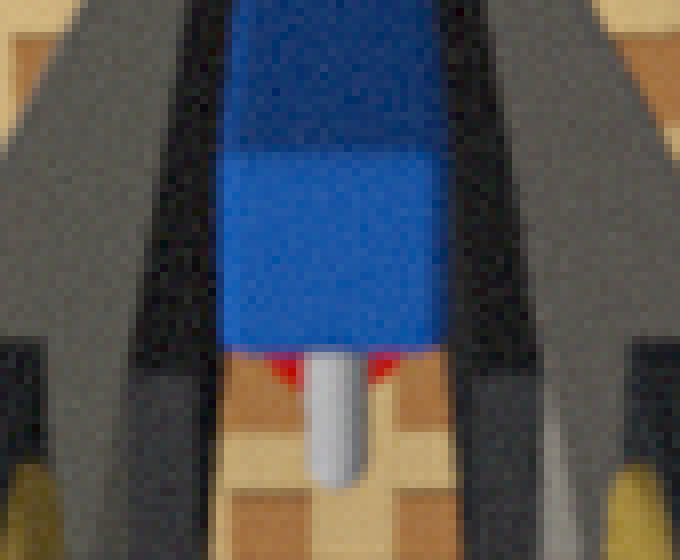

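The wrist crop shows the post's top face spanning crop rows 150–350 and columns 218–448, with the needle dead centre over the red disc. I'll get the post and mark in the tool frame from this view.

Run:
```python
from h import *
w=cam("wrist"); p=bot.sense()["eef_pos"]
a=np.radians(106.55);ex=np.array([np.cos(a),np.sin(a)]);ey=np.array([-ex[1],ex[0]]);E=np.c_[ex,ey]
f=lambda x,y:(215+x/8-.5,230+y/8-.5)
print("post top edges",[((onz(w,f(333,y),.108)-p)[:2]@E).round(4) for y in(150,250,350)])
print("needle end z58",[((onz(w,f(336,485),z)-p)[:2]@E).round(4) for z in(.054,.058,.061)])
im=w["image"].astype(int);d=(im[...,0]-im[...,1]);print(d[270:284,244:270])
print("mark edge pts",[((onz(w,u,.038)-p)[:2]@E).round(4) for u in((250.5,277.5),(262.5,277.5))])
```

```text
post top edges [array([0.0112, 0.0009]), array([0.0038, 0.001 ]), array([-0.0038,  0.001 ])]
needle end z58 [array([-0.0531,  0.0013]), array([-0.0502,  0.0013]), array([-0.0481,  0.0012])]
[[-65 -63 -63 -65 -65 -58 -56 -50 -58 -62 -57 -60 -65 -59 -57 -57 -52 -61
  -53 -56 -57 -54 -54 -59 -57 -33]
 [-82 -66 -54 -65 -54 -63 -57 -59 -58 -62 -62 -61 -60 -61 -56 -63 -71 -68
  -65 -63 -61 -63 -69 -60 -52 -41]
 [-72 -65 -67 -62 -66 -64 -61 -73 -63 -66 -55 -63 -68 -65 -64 -70 -61 -68
  -66 -64 -69 -66 -62 -62 -52 -31]
 [ -6 -16 -32 -28 -21 -21 -20 -21 -10 -14 -25 -21 -24 -24 -31 -36 -36 -12
    5   3   7  -5 -13 -10   8  18]
 [ 47  36  24  27  60  78  77  84  66  23   1  -7  -7  -5  -6  -8   6  72
  109 115  99  59  34  36  48  49]
 [ 50  48  49  55  91 134 166 152 105  32   0  -3   1   1   3  -9  18 103
  160 158 116  64  48  50  49  51]
 [ 48  50  47  48  66 108 146 173 108  30  -2  -1  -1  -3   0  -4  22 118
  151 117  78  51  45  48  50  48]
 [ 48  47  47  47  47  66 105 140 106  28  -1  -1   2  -1   0  -6  27  89
   90  61  48  49  49  50  48  49]
 [ 47  49  45  46  49  51  63  83  83  24   0  -2  -1   1   1  -1  19  44
   32  29  37  47  48  51  47  50]
 [ 48  52  50  49  49  49  43  54  46  12  -1   1  -3   0   1  -1   8  27
   26  26  40  48  52  51  50  48]
 [ 48  53  47  50  50  50  46  50  42  11  -1  -1   0   1  -3  -2   8  23
   25  29  37  45  49  46  50  54]
 [ 47  47  48  50  49  50  50  50  43  19   0  -1   1   2   1  -5   7  23
   27  29  41  52  47  48  48  49]
 [ 46  51  50  47  49  52  50  53  46  20   1   1  -2   3   0   0  10  23
   28  27  40  49  49  47  52  51]
 [ 42  46  43  45  47  43  45  43  43  17  -1   1   1  -3   2  -2   9  25
   26  29  38  41  43  43  43  44]]
mark edge pts [array([-0.0522,  0.0064]), array([-0.0522, -0.0037])]
```

The wrist view puts the tip at -47 mm along board x from the TCP and the mark's centre at -46 mm. Across, they are at 1.3 and 1.3 mm. The scene view agrees to within about 2 mm. I'm handing in while still holding the post.

```bash
python3 nudge.py '0 0 0 0 0 0;0 0 0 0 0 0;0 0 0 0 0 0;0 0 0 0 0 0'; python3 -c "
from workcell import bot
print(bot.job_done())"
```

```text
time_s: 8.17
eef_pos: [0.5717, -0.1477, 0.0694]
tool_rot: [-0.002, 0.6, 0.8, -0.0]
force: [-4.3, 6.0, 10.3]
finger_gap: 0.0159
grip_force: 40.0
the job is handed in; nothing more can be done
None
```

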